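# Inspect a culture tube over the viewing plate

### The arm

A 6-joint arm with a two-finger parallel gripper is mounted at the origin on the work surface. World frame = base frame: x ahead of the robot, y to its left, z up, the work surface at z = 0. Lengths are in m, angles in rad, forces in N, time in s.
With the tool pointing down it reaches from about 0.3 to 0.875 m from the base axis. Payload 6.4 kg.
Tool frame: the origin (TCP) lies between the finger pads; the fingertips stand 25 mm ahead of it and the grasp point (between the pads) lies 6 mm ahead of it; z points along the fingers, y is the line along which they close (so a half turn about z gives the same grasp; the last joint's range is limited). The gripper opens to 85 mm and grips with 20 to 120 N. Pads are 22 mm wide; open, the fingers measure 114 mm over their backs; the gripper's body (76 mm by 85 mm) begins 54 mm behind the grasp point. The pads swing forward as they close: fully open they stand 13 mm farther back than shut.
Start: joints at [1.049, 0.181, 1.607, -0, 1.354, -0.206], TCP at [0.179, 0.547, 0.256] pointing down, gripper open.
Joint ranges: [-2.99, 2.99], [-0.89, 2.07], [0.3, 2.58], [-1.14, 4.28], [0, 2.63], [-3.12, 3.12]. Speed limits (rad/s): [2.57, 2.57, 3.01, 3.14, 3.14, 3.14].

### API

Orientations are given as a unit quaternion [w, x, y, z].
In Python, from station import bot gives the robot as it stands.
- The arm moves only by the shell command python3 -m inch 'ROWS'. ROWS is a JSON object of lists of equal length, an entry for each row: "linear": the shift along the tool's x, y, z in m, a list of three; "twist": the turn, a rotation vector about the tool's x, y, z in degrees, a list of three; "gripper": the opening, from -1 (shut) to 1 (fully open). In form: {"linear": [[x, y, z], ...], "twist": [[wx, wy, wz], ...], "gripper": [gripper, ...]}. A call has 1 to 10 rows; each row shifts and turns the commanded pose from where the row before left it, along the tool's axes as they then stand; what a row does not reach is not made up. A row lasts 1/8 s, in which the tool goes at most 62.5 mm and 10.7 degrees, less where a joint would pass 70% of its speed; a pose out of reach is approached as far as the arm can. A call is refused whole if a number of a shift passes 0.0625 or a number of a turn 10.7, either way. A call with a gripper value outside its range is refused whole. The fingers move at their own pace and stop on an object; the grip force is fixed at half the most. Time passes only in rows, so rows that do not move let the fingers close. It gives the time, the measured TCP pose, the force, the opening and the grip force at its end, in the units of the state.
- bot.get_obs(): the state, without advancing time (a new reading comes with each control period).
- bot.capture(name): name is "side" or "top" or "wrist"; returns a dict with "image" (480x640x3 uint8, blue, green, red), "depth" (480x640 float32, m along the optical axis (not along the pixel's ray), 0 where there is no reading), "fx", "fy", "cx", "cy" (pixels), "rvec" (rotation vector, rad) and "tvec" (3), from world to camera coordinates, as OpenCV has them. Camera axes: x right, y down, z forward; pixel columns grow to the right and rows downward; lengths in m; the calibration is good to about 2 mm. A picture is of the moment at which its call begins.
- bot.close_job(): hands the job in; it is judged then, once.
The state is a dict: "t": time; "joint_pos": joint angles; "dq": joint speeds; "joint_efforts": joint torques, N m; "eef_pos": TCP position; "tcp_rot": TCP orientation; "wrist_force": force on the tool from outside, world axes, zero at the start; "torque": the same for the moment, N m; "gripper_width": finger opening in m; "grip_force": force on a finger pad.
Only numpy, scipy, OpenCV 4.12 (cv2) and the standard library are available. Lean on these libraries where they do the work, as an engineer would, in place of code of your own. Each camera call takes 0.05 s, during which the arm holds its last target. There are 200 camera calls.

### The job

Take the one culture tube that has a plantlet in it, draw it straight up out of the wire rack, and only when it is clear tilt it to about 45 degrees, cap end uppermost, with its bottom end over the white lit field of the viewing plate and a few centimetres clear of it, so that the light shines up through the medium. Never turn the tube level or upside down nor touch the plate with it, and leave the other tubes undisturbed in the rack and the dish, bottle and forceps where they are. Finish holding the tube still in that attitude: it is not put down or let go.

Things in the scene. Friction and masses are not known exactly. Their poses are not given: they have to be found in the camera images.
- culture_tube: flat-bottomed clear glass tube, 25 mm diameter, white cap 30 mm diameter covering heights 120 to 150 mm above its bottom; one rigid piece, 150 mm tall, about 70 g. The only one with a green plantlet inside, on pale medium 32 mm deep. Stands upright, loose, in one of five rack cells, bottom 12 mm above the table; can be gripped by the cap. Origin: centre of bottom face; z along the tube to the cap.
- spare1: another tube in the rack, same size, glass and cap as the tube to inspect but with bare medium only, no plantlet; must stay in its cell. Origin: centre of its bottom face, z up to the cap, whose top is 162 mm above the table. Tubes stand at least 72 mm apart between centres, in the rack's centre cell and four corner cells.
- spare2: another tube in the rack, same size, glass and cap as the tube to inspect but with bare medium only, no plantlet; must stay in its cell. Origin: centre of its bottom face, z up to the cap, whose top is 162 mm above the table. Tubes stand at least 72 mm apart between centres, in the rack's centre cell and four corner cells.
- spare3: another tube in the rack, same size, glass and cap as the tube to inspect but with bare medium only, no plantlet; must stay in its cell. Origin: centre of its bottom face, z up to the cap, whose top is 162 mm above the table. Tubes stand at least 72 mm apart between centres, in the rack's centre cell and four corner cells.
- spare4: another tube in the rack, same size, glass and cap as the tube to inspect but with bare medium only, no plantlet; must stay in its cell. Origin: centre of its bottom face, z up to the cap, whose top is 162 mm above the table. Tubes stand at least 72 mm apart between centres, in the rack's centre cell and four corner cells.
- rack: fixed stainless wire test-tube rack, 108 x 180 mm, 3 x 5 square cells at 36 mm pitch (32 mm open), wire grids at 32 and 70 mm height (highest wire 73 mm above the table), tubes stand on its floor at 12 mm. Origin: centre of its underside on the table; x along the 3 cells, y along the 5 cells, z up.
- light_plate: fixed flat LED viewing plate, aluminium body 170 x 230 mm with a white lit field 140 x 200 mm in its middle; its top is 15 mm above the table. Origin: centre of its underside on the table; x along the 170 mm side, y along the 230 mm side, z up.
- petri_dish: bystander: closed clear petri dish, 93 mm across, 16 mm high, beyond rack and plate; origin: centre of its underside
- bottle: bystander: white bottle, 68 mm in diameter, 160 mm tall, at the left end of the work; origin: centre of its underside
- forceps: bystander: steel forceps 200 mm long lying on the bench at the right end of the work; origin: middle of the length, on the bench, x along the length

How it is judged:
By the outcome, as a careful person would: the job done as asked, in the order asked, and still so for the second after the job is handed in, while the arm keeps its last pose, push and grip.
It also fails if it takes over 48 s, if anything falls off the work surface, if the arm or the gripper's body presses on something with over 40 N, if the wrist force passes 120 N, or if a joint passes its speed limit or range.

## Working session

There is one attempt and no reset: what is moved stays moved. The work goes in short steps, Python scripts to look and compute and a shell command to move; the robot and the scene stay as the last step left them, time stands still between calls to the robot, and variables do not carry over. Pictures are saved under pics/ and viewed, at most 10 in all, crops included, and the job is handed in when it is done.

```bash
mkdir -p pics; ls; python3 - <<'E'
from station import bot
import cv2,numpy as np,pickle
o=bot.get_obs()
for k,v in o.items(): print(k,np.round(v,4))
ims={}
for n in("side","top"):
    c=bot.capture(n);ims[n]=c;cv2.imwrite(f"pics/{n}0.png",c["image"])
    R=cv2.Rodrigues(np.array(c["rvec"]))[0];print(n,c["fx"],c["cx"],c["cy"],(-R.T@np.ravel(c["tvec"])).round(3),R.round(2).tolist())
pickle.dump(ims,open("c0.pkl","wb"))
E
```

```text
pics
t 0.0
joint_pos [ 1.0487  0.1815  1.608  -0.      1.3538 -0.2063]
dq [-0.0002 -0.0009 -0.0014 -0.0002 -0.0005 -0.0008]
joint_efforts [-1.30000e-03 -4.44873e+01 -3.51340e+01 -3.00000e-04  9.00000e-03
  0.00000e+00]
eef_pos [0.1783 0.5461 0.2554]
tcp_rot [-3.000e-04  1.573e-01  9.876e-01 -8.000e-04]
wrist_force [ 0.634   0.0749 -0.2317]
torque [ 0.0048 -0.0278  0.0484]
grip_force 0.0
gripper_width 0.0858
side 446.13633264431814 321.6768064201904 241.69546456583967 [ 0.555 -0.902  0.817] [[1.0, -0.04, 0.01], [-0.02, -0.65, -0.76], [0.03, 0.76, -0.65]]
top 524.237114797127 317.13486441142 225.77121756192255 [ 0.37  -0.005  1.438] [[-0.01, -1.0, -0.0], [-0.99, 0.01, -0.16], [0.16, 0.0, -0.99]]
```

View pics/top0.png

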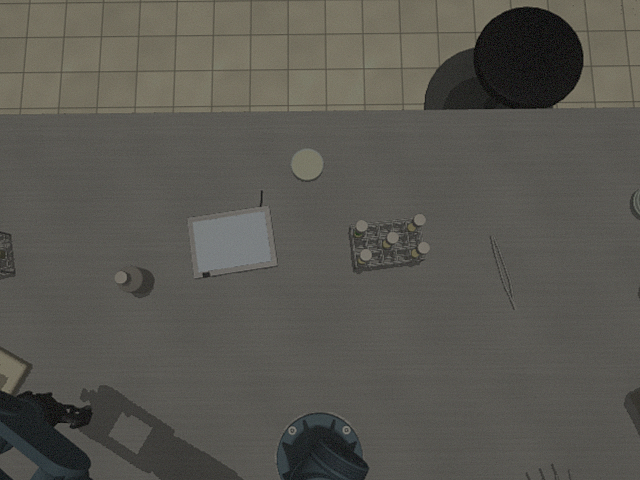

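View pics/side0.png

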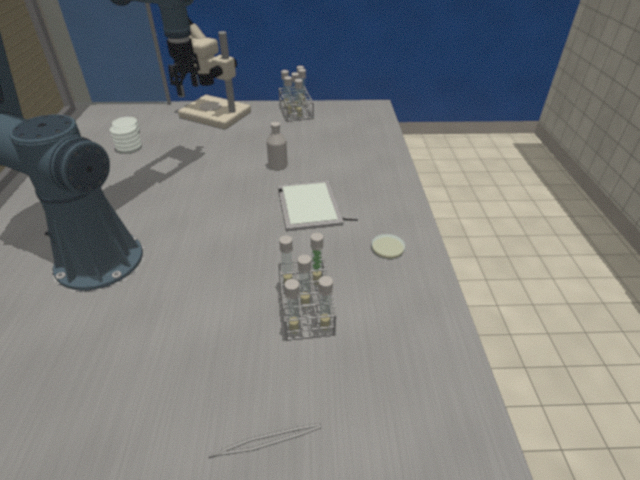

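The top view shows the plate at about (232,242), the rack at (387,243) and caps at (362,227), (420,220), (392,238), (365,256) and (424,248). The side view shows green at (317,258), under the cap at (317,240). That is the far-x, +y corner, which is (362,227) in the top view. I'll measure these next.

```bash
cat > h.py <<'E'
import cv2,numpy as np
def ray(c,p):
    R=cv2.Rodrigues(np.array(c["rvec"]))[0];C=-R.T@np.ravel(c["tvec"])
    d=R.T@np.array([(p[0]-c["cx"])/c["fx"],(p[1]-c["cy"])/c["fy"],1]);return C,d
def onz(c,p,z):
    C,d=ray(c,p);return C+d*(z-C[2])/d[2]
def proj(c,X):
    return cv2.projectPoints(np.float64([X]),np.array(c["rvec"]),np.array(c["tvec"]),np.array([[c["fx"],0,c["cx"]],[0,c["fy"],c["cy"]],[0,0,1.]]),None)[0].ravel()
def cross(c1,p1,c2,p2):
    C1,d1=ray(c1,p1);C2,d2=ray(c2,p2)
    t=np.linalg.lstsq(np.c_[d1,-d2],C2-C1,rcond=None)[0]
    a,b=C1+t[0]*d1,C2+t[1]*d2;return (a+b)/2,np.linalg.norm(a-b)
E
python3 - <<'E'
import pickle,cv2,numpy as np
from h import *
ims=pickle.load(open("c0.pkl","rb"));T,S=ims["top"],ims["side"]
im=T["image"];hsv=cv2.cvtColor(im,cv2.COLOR_BGR2HSV)
print([im[y,x].tolist() for x,y in[(362,227),(420,220),(392,238),(232,242),(300,300)]])
m=(im.min(2)>105).astype(np.uint8)
roi=np.zeros_like(m);roi[200:290,340:440]=1
n,l,st,ce=cv2.connectedComponentsWithStats(m*roi)
for i in range(1,n):
    if st[i,4]>30: print("cap",ce[i].round(1),st[i].tolist(),onz(T,ce[i],.162).round(4))
roi[:]=0;roi[195:290,175:290]=1
for nm,mm in(("field",((im[...,0]>150)).astype(np.uint8)*roi),):
    c=max(cv2.findContours(mm,0,2)[0],key=cv2.contourArea);r=cv2.minAreaRect(c)
    b=cv2.boxPoints(r);P=np.array([onz(T,p,.015) for p in b]);print(nm,r,P.round(3).tolist(),P.mean(0).round(3),np.linalg.norm(np.diff(P,axis=0),axis=1).round(3))
im=S["image"];h=cv2.cvtColor(im,cv2.COLOR_BGR2HSV)
g=cv2.inRange(h,(40,90,30),(85,255,255));roi[:]=0;roi[220:340,270:345]=1;g=g*roi
ys,xs=np.nonzero(g);print("green",len(xs),xs.mean(),ys.mean(),xs.min(),xs.max(),ys.min(),ys.max())
cv2.imwrite("pics/crop1.png",np.hstack([cv2.resize(T["image"][205:285,340:440],None,fx=4,fy=4,interpolation=2)[:320],cv2.resize(S["image"][225:345,260:360],None,fx=4,fy=4,interpolation=2)[:320]]))
E
```

```text
[[108, 118, 121], [107, 116, 121], [109, 119, 124], [130, 129, 126], [79, 87, 86]]
cap [419.2 219.9] [415, 215, 10, 10, 64] [ 0.5937 -0.2549  0.162 ]
cap [361.3 225.7] [357, 220, 10, 11, 77] [ 0.5806 -0.1117  0.162 ]
cap [392.2 237.4] [388, 232, 10, 11, 74] [ 0.5506 -0.187   0.162 ]
cap [423.2 247.5] [419, 242, 10, 11, 68] [ 0.5249 -0.262   0.162 ]
cap [365.4 254.5] [361, 250, 10, 10, 85] [ 0.5091 -0.1201  0.162 ]Traceback (most recent call last):
  File "<stdin>", line 13, in <module>
ValueError: max() iterable argument is empty
```

```bash
python3 - <<'E'
import pickle,cv2,numpy as np
from h import *
ims=pickle.load(open("c0.pkl","rb"));T,S=ims["top"],ims["side"]
im=T["image"]
roi=np.zeros(im.shape[:2],np.uint8);roi[195:290,175:290]=1
mm=((im[...,0]>im[...,2].astype(int)+1)&(im[...,0]>115)).astype(np.uint8)*roi
c=max(cv2.findContours(mm,0,2)[0],key=cv2.contourArea);r=cv2.minAreaRect(c)
b=cv2.boxPoints(r);P=np.array([onz(T,p,.015) for p in b]);print(r,P.round(3).tolist(),P.mean(0).round(3),np.linalg.norm(np.diff(P,axis=0),axis=1).round(3))
im=S["image"];h=cv2.cvtColor(im,cv2.COLOR_BGR2HSV)
g=cv2.inRange(h,(40,90,30),(85,255,255));roi[:]=0;roi[220:340,270:345]=1;g=g*roi
ys,xs=np.nonzero(g);print("green",len(xs),xs.mean(),ys.mean(),xs.min(),xs.max(),ys.min(),ys.max())
for n,p in dict(a=(.5806,-.1117),c=(.5506,-.187),b=(.5091,-.1201)).items(): print(n,proj(S,(*p,.162)),proj(S,(*p,.08)))
print("plate tilt",[proj(S,tuple(p)) for p in P])
cv2.imwrite("pics/crop1.png",cv2.resize(S["image"][225:345,260:360],None,fx=5,fy=5,interpolation=2))
E
```

```text
((230.8845672607422, 241.27847290039062), (50.201480865478516, 74.33453369140625), 80.90972137451172) [[0.619, 0.347, 0.015], [0.65, 0.145, 0.015], [0.512, 0.123, 0.015], [0.482, 0.322, 0.015]] [0.566 0.234 0.015] [0.205 0.14  0.201]
green 1 317.0 263.0 317 317 263 263
a [317.49799261 235.96301236] [317.40749194 262.05820262]
c [304.72805743 258.3267212 ] [305.29645158 284.74938374]
b [286.27965434 238.84676195] [287.73677902 265.01411312]
plate tilt [array([324.82607454, 181.38000588]), array([338.17463434, 218.4701397 ]), array([291.43932939, 223.93001787]), array([283.0697658 , 186.22221739])]
```

View pics/crop1.png

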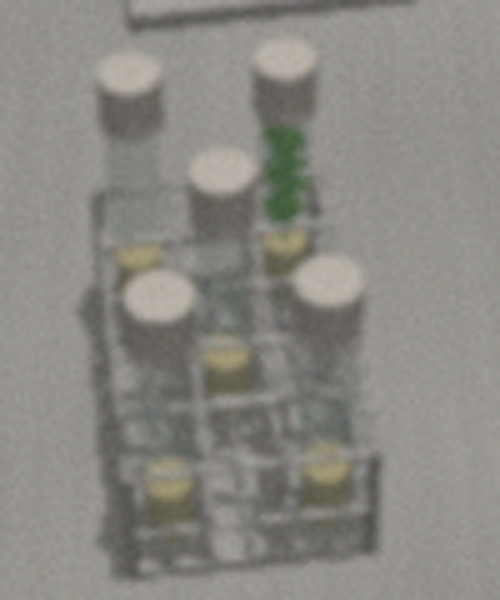

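The green plantlet (crop (285,175)) is under the cap at (285,60). That is corner cap (0.581,-0.112), and the 72/144 mm spacing between caps confirms the scale. The lit field is centred at (0.566,0.234), measures 140x201 mm as it should, and is yawed by about 8.5°. Next I move across, with the height unchanged at 0.255.

```bash
python3 -m inch '{"linear":[[-0.0293,-0.025,0],[-0.0293,-0.025,0],[-0.0293,-0.025,0],[-0.0293,-0.025,0],[-0.0293,-0.025,0],[-0.0293,-0.025,0],[-0.0293,-0.025,0],[-0.0293,-0.025,0],[-0.0293,-0.025,0],[-0.0293,-0.025,0]],"twist":[[0,0,0],[0,0,0],[0,0,0],[0,0,0],[0,0,0],[0,0,0],[0,0,0],[0,0,0],[0,0,0],[0,0,0]],"gripper":[0.3,0.3,0.3,0.3,0.3,0.3,0.3,0.3,0.3,0.3]}'
python3 -c "
from station import bot;import json;o=bot.get_obs();print(o['joint_pos'])"
python3 -m inch '{"linear":[[-0.0293,-0.025,0],[-0.0293,-0.025,0],[-0.0293,-0.025,0],[-0.0293,-0.025,0],[-0.0293,-0.025,0],[-0.0293,-0.025,0],[-0.0293,-0.025,0],[-0.0293,-0.025,0],[-0.0293,-0.025,0],[0,0,0]],"twist":[[0,0,0],[0,0,0],[0,0,0],[0,0,0],[0,0,0],[0,0,0],[0,0,0],[0,0,0],[0,0,0],[0,0,0]],"gripper":[0.3,0.3,0.3,0.3,0.3,0.3,0.3,0.3,0.3,0.3]}'
python3 -c "
from station import bot;import json;o=bot.get_obs();print(o['joint_pos'],o['tcp_rot'])"
```

```text
t: 1.35
eef_pos: [0.3797, 0.2168, 0.2561]
tcp_rot: [-0.0, 0.157, 0.988, -0.0]
wrist_force: [-0.0, -1.3, -0.4]
gripper_width: 0.0556
grip_force: 0.0
[ 2.45944151e-01 -1.41151721e-01  1.93519958e+00 -3.91274472e-06
  1.34787676e+00 -1.00909962e+00]
t: 2.6
eef_pos: [0.5608, -0.0799, 0.2556]
tcp_rot: [-0.0, 0.159, 0.987, -0.0]
wrist_force: [-0.9, -0.3, -0.2]
gripper_width: 0.0556
grip_force: 0.0
[-3.50912911e-01  1.62897418e-01  1.62913418e+00 -3.43107177e-04
  1.35024844e+00 -1.60296833e+00] [-3.69269502e-04  1.58659549e-01  9.87333278e-01 -9.88947965e-05]
```

Fitting the joint readings suggests a tilt in the y–z plane, cap end towards -y, keeps the wrist well inside its ranges. I turn the tool so the fingers close along the rack's y, then check with the wrist camera.

```bash
python3 -m inch '{"linear":[[0,0,0],[0,0,0],[0,0,0],[0,0,0]],"twist":[[0,0,-7.6],[0,0,-7.6],[0,0,-7.6],[0,0,0]],"gripper":[0.3,0.3,0.3,0.3]}'
python3 - <<'E'
from station import bot
import cv2,numpy as np,pickle
from h import *
from scipy.spatial.transform import Rotation as Ro
c=bot.capture("wrist");o=bot.get_obs();pickle.dump((c,o),open("w1.pkl","wb"))
im=c["image"];cv2.imwrite("pics/wrist1.png",im)
q=o["tcp_rot"];R=Ro.from_quat([q[1],q[2],q[3],q[0]]).as_matrix();print(R.round(3),o["joint_pos"].round(3) if hasattr(o["joint_pos"],'round') else o["joint_pos"])
C,_=ray(c,(0,0));print(C)
print("expected caps",[proj(c,(*p,.162)).round(0) for p in[(.5806,-.1117),(.5506,-.187),(.5091,-.1201)]])
E
```

```text
t: 3.1
eef_pos: [0.5596, -0.0769, 0.256]
tcp_rot: [-0.0, -0.041, 0.999, 0.0]
wrist_force: [-0.9, 0.2, 1.1]
gripper_width: 0.0554
grip_force: 0.0
[[-0.997 -0.08  -0.001]
 [-0.08   0.997  0.   ]
 [ 0.001  0.    -1.   ]] [-0.347  0.159  1.632  0.     1.351 -1.998]
[ 0.49029358 -0.08224533  0.37371661]
expected caps [array([251., 285.]), array([118., 224.]), array([240., 159.])]
```

View pics/wrist1.png

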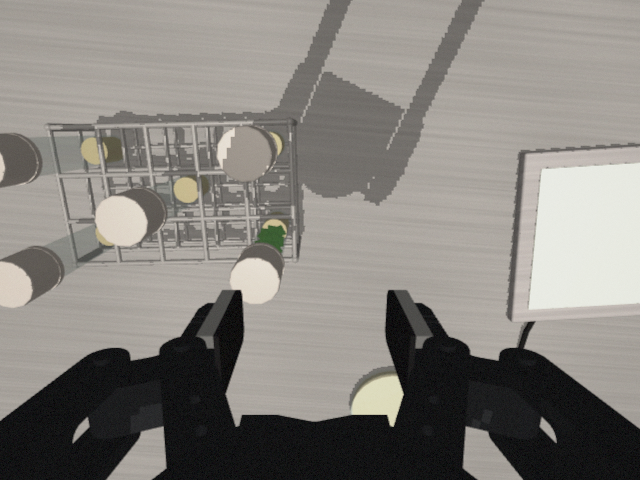

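The wrist view shows the target cap top at about (255,280) with green below it, close to the predicted (251,285). The fingers straddle the image at columns 240 and 390. I'll refine the cap position.

```bash
python3 - <<'E'
import pickle,cv2,numpy as np
from h import *
c,o=pickle.load(open("w1.pkl","rb"));im=c["image"]
m=(im.min(2)>190).astype(np.uint8);roi=np.zeros_like(m);roi[120:310,80:290]=1;m=cv2.morphologyEx(m*roi,2,np.ones((5,5)))
P=[]
for k in cv2.findContours(m,0,2)[0]:
    if cv2.contourArea(k)<500: continue
    e=cv2.fitEllipse(k);p=onz(c,e[0],.162);print(np.round(e[0],1),np.round(e[1],1),p.round(4),"diam",e[1][1]/c["fx"]*(c_:=0.2117))
    if abs(e[0][0]-255)<12 and abs(e[0][1]-280)<12:P=p
from scipy.spatial.transform import Rotation as Ro
q=o["tcp_rot"];R=Ro.from_quat([q[1],q[2],q[3],q[0]]).as_matrix()
print("delta tool",(R.T@(np.r_[P[:2],.151]-o["eef_pos"])).round(4))
E
```

```text
[254.6 280.2] [42.4 47.3] [ 0.5775 -0.1097  0.162 ] diam 0.02562224151528968
[120.6 220.5] [45.3 52.1] [ 0.5482 -0.1854  0.162 ] diam 0.028217882991492856
delta tool [-0.0152 -0.0341  0.105 ]
```

```bash
python3 -m inch '{"linear":[[-0.0083,-0.0176,0],[-0.0083,-0.0176,0],[0,0,0.018],[0,0,0.018],[0,0,0.018],[0,0,0],[0,0,0]],"twist":[[0,0,0],[0,0,0],[0,0,0],[0,0,0],[0,0,0],[0,0,0],[0,0,0]],"gripper":[0.3,0.3,0.3,0.3,0.3,0.3,0.3]}'
python3 - <<'E'
from station import bot
import cv2,numpy as np,pickle
from h import *
c=bot.capture("wrist");o=bot.get_obs();im=c["image"];cv2.imwrite("pics/wrist2.png",im)
m=(im.min(2)>190).astype(np.uint8);m=cv2.morphologyEx(m,2,np.ones((5,5)))
for k in cv2.findContours(m,0,2)[0]:
    if 500<cv2.contourArea(k)<20000:
        e=cv2.fitEllipse(k);print(np.round(e[0],1),np.round(e[1],1),onz(c,e[0],.162).round(4))
print(o["eef_pos"],"grasp px at cap top",proj(c,(*o["eef_pos"][:2],.162)))
E
```

```text
t: 4.03
eef_pos: [0.5798, -0.1114, 0.2025]
tcp_rot: [0.0, -0.041, 0.999, -0.0]
wrist_force: [-0.4, -0.1, -0.0]
gripper_width: 0.0557
grip_force: 0.0
[ -6.3 295.3] [48.1 58. ] [ 0.5924 -0.2511  0.162 ]
[140.6 208.7] [62.7 71.1] [ 0.5481 -0.1854  0.162 ]
[669.8 123. ] [ 56.8 438.9] [0.497  0.0204 0.162 ]
[ 0.58008328 -0.11147335  0.20299021] grasp px at cap top [313.22476476 294.04883827]
```

View pics/wrist2.png

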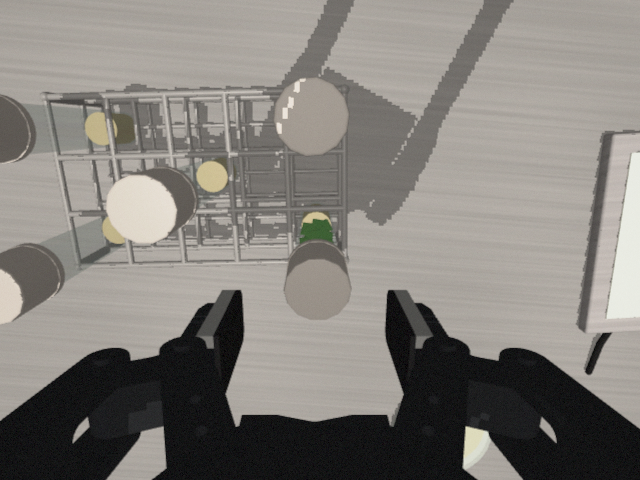

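The target cap is now at (318,285), centred between the fingers at columns 240 and 390, and 2–4 mm nearer the base than the TCP. I descend with a 2 mm correction and close.

```bash
python3 -m inch '{"linear":[[0.002,0.0015,0.012],[0,0,0.013],[0,0,0.013],[0,0,0.0125],[0,0,0],[0,0,0],[0,0,0],[0,0,0],[0,0,0],[0,0,0]],"twist":[[0,0,0],[0,0,0],[0,0,0],[0,0,0],[0,0,0],[0,0,0],[0,0,0],[0,0,0],[0,0,0],[0,0,0]],"gripper":[0.3,0.3,0.3,0.3,0.3,-1,-1,-1,-1,-1]}'
python3 -m inch '{"linear":[[0,0,0],[0,0,0],[0,0,0],[0,0,0]],"twist":[[0,0,0],[0,0,0],[0,0,0],[0,0,0]],"gripper":[-1,-1,-1,-1]}'
```

```text
t: 5.32
eef_pos: [0.578, -0.1104, 0.1525]
tcp_rot: [0.001, -0.041, 0.999, -0.0]
wrist_force: [0.1, 0.3, 4.0]
gripper_width: 0.0287
grip_force: 59.2
t: 5.82
eef_pos: [0.578, -0.1104, 0.1525]
tcp_rot: [0.001, -0.041, 0.999, -0.0]
wrist_force: [0.6, -0.3, 5.3]
gripper_width: 0.0287
grip_force: 59.2
```

Gripped at 28.7 mm and 59 N. I lift straight up 190 mm.

```bash
python3 -m inch '{"linear":[[0,0,-0.008],[0,0,-0.016],[0,0,-0.02],[0,0,-0.022],[0,0,-0.024],[0,0,-0.024],[0,0,-0.024],[0,0,-0.024],[0,0,-0.018],[0,0,-0.01]],"twist":[[0,0,0],[0,0,0],[0,0,0],[0,0,0],[0,0,0],[0,0,0],[0,0,0],[0,0,0],[0,0,0],[0,0,0]],"gripper":[-1,-1,-1,-1,-1,-1,-1,-1,-1,-1]}'
python3 - <<'E'
from station import bot
import cv2,numpy as np
from h import *
c=bot.capture("side");o=bot.get_obs();im=c["image"]
p=proj(c,o["eef_pos"]);x,y=int(p[0]),int(p[1]);print(p,o["eef_pos"],np.round(o["joint_pos"],3))
cv2.imwrite("pics/side2.png",cv2.resize(im[140:340,220:420],None,fx=3,fy=3,interpolation=2))
E
```

```text
t: 7.08
eef_pos: [0.5777, -0.1102, 0.3433]
tcp_rot: [0.001, -0.041, 0.999, -0.0]
wrist_force: [-0.3, -0.2, -0.2]
gripper_width: 0.0288
grip_force: 59.1
[316.42969204 166.77296602] [ 0.57797501 -0.11035878  0.34410616] [-0.39   0.15   1.466  0.     1.523 -2.043]
```

View pics/side2.png

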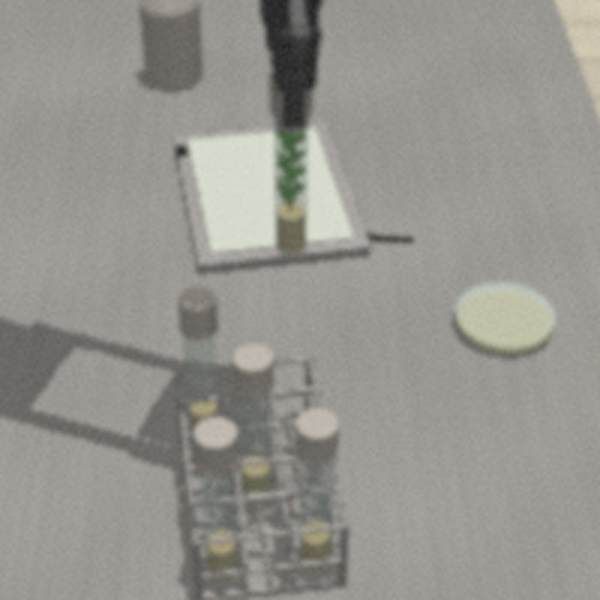

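The tube is clear and upright, with its bottom at about z=0.20. The plantlet is visible at crop (290,170) and the four spares are still in place. I carry it to above the plate, then tilt and check.

```bash
python3 -m inch '{"linear":[[-0.001,0.012,0],[-0.0015,0.022,0],[-0.0018,0.028,0],[-0.0018,0.03,0],[-0.0018,0.03,0],[-0.0018,0.03,0],[-0.0018,0.03,0],[-0.0018,0.028,0],[-0.0015,0.022,0],[-0.001,0.012,0]],"twist":[[0,0,0],[0,0,0],[0,0,0],[0,0,0],[0,0,0],[0,0,0],[0,0,0],[0,0,0],[0,0,0],[0,0,0]],"gripper":[-1,-1,-1,-1,-1,-1,-1,-1,-1,-1]}'
python3 -m inch '{"linear":[[0,0,0],[0,0,0],[0,0,0],[0,0,0],[0,0,0]],"twist":[[0,0,0],[-2,0,0],[-4,0,0],[-5,0,0],[-5,0,0]],"gripper":[-1,-1,-1,-1,-1]}'
python3 - <<'E'
from station import bot
import numpy as np
o=bot.get_obs();print(np.round(o["joint_pos"],3))
E
```

```text
t: 8.38
eef_pos: [0.5723, 0.1367, 0.3409]
tcp_rot: [-0.001, -0.042, 0.999, 0.0]
wrist_force: [-0.6, 0.1, 0.1]
gripper_width: 0.0287
grip_force: 59.2
t: 9.0
eef_pos: [0.5736, 0.1331, 0.3421]
tcp_rot: [-0.005, -0.04, 0.989, 0.141]
wrist_force: [0.5, -1.3, -0.6]
gripper_width: 0.0284
grip_force: 59.1
[-0.116  0.145  1.499  0.278  1.554 -1.779]
```

```bash
python3 -m inch '{"linear":[[0,0,0],[0,0,0],[0,0,0],[0,0,0],[0,0,0],[0,0,0],[0,0,0],[0,0,0]],"twist":[[-5,0,0],[-5,0,0],[-5,0,0],[-5,0,0],[-5,0,0],[-3,0,0],[-1,0,0],[0,0,0]],"gripper":[-1,-1,-1,-1,-1,-1,-1,-1]}'
cat > st.py <<'E'
from station import bot
import numpy as np
from scipy.spatial.transform import Rotation as Ro
o=bot.get_obs();q=o["tcp_rot"];R=Ro.from_quat([q[1],q[2],q[3],q[0]]).as_matrix()
b=o["eef_pos"]+R[:,2]*.1405
print(np.round(o["joint_pos"],3),"tilt",np.degrees(np.arccos(-R[2,2])),"bottom",b.round(4),"to go, tool",(R.T@(np.array([.566,.234,.064])-b)).round(4))
E
python3 st.py
```

```text
t: 10.0
eef_pos: [0.5735, 0.1334, 0.3418]
tcp_rot: [-0.015, -0.037, 0.923, 0.382]
wrist_force: [-0.7, 0.2, 0.0]
gripper_width: 0.0287
grip_force: 59.1
[-0.324  0.225  1.556  0.714  1.695 -2.007] tilt 44.984589792241316 bottom [0.5655 0.2324 0.2424] to go, tool [-0.0006 -0.125   0.1272]
```

The tilt is 45.0°. I lower it slowly.

```bash
python3 -m inch '{"linear":[[0,-0.008,0.008],[0,-0.014,0.014],[0,-0.016,0.016],[0,-0.016,0.016],[0,-0.016,0.016],[0,-0.016,0.016],[0,-0.014,0.014],[0,-0.012,0.012],[0,-0.008,0.009],[0,-0.005,0.006]],"twist":[[0,0,0],[0,0,0],[0,0,0],[0,0,0],[0,0,0],[0,0,0],[0,0,0],[0,0,0],[0,0,0],[0,0,0]],"gripper":[-1,-1,-1,-1,-1,-1,-1,-1,-1,-1]}'
python3 -m inch '{"linear":[[0,0,0],[0,0,0],[0,0,0],[0,0,0]],"twist":[[0,0,0],[0,0,0],[0,0,0],[0,0,0]],"gripper":[-1,-1,-1,-1]}'
python3 st.py
python3 - <<'E'
from station import bot
import cv2,numpy as np
c=bot.capture("side");t=bot.capture("top")
a=cv2.resize(c["image"][120:340,240:440],(400,440),interpolation=2);b=cv2.resize(t["image"][140:360,180:380],(400,440),interpolation=2)
cv2.imwrite("pics/fin.png",np.hstack([a,b]))
E
```

```text
t: 11.25
eef_pos: [0.5732, 0.1357, 0.163]
tcp_rot: [-0.016, -0.038, 0.923, 0.382]
wrist_force: [-0.4, 0.2, 0.3]
gripper_width: 0.0289
grip_force: 59.1
t: 11.75
eef_pos: [0.5734, 0.1356, 0.164]
tcp_rot: [-0.015, -0.038, 0.923, 0.382]
wrist_force: [0.3, -0.2, -0.8]
gripper_width: 0.0285
grip_force: 59.1
[-0.32   0.438  1.674  0.716  1.443 -2.223] tilt 44.981156157163994 bottom [0.5653 0.2346 0.0646] to go, tool [-0.0007 -0.0009 -0.    ]
```

View pics/fin.png

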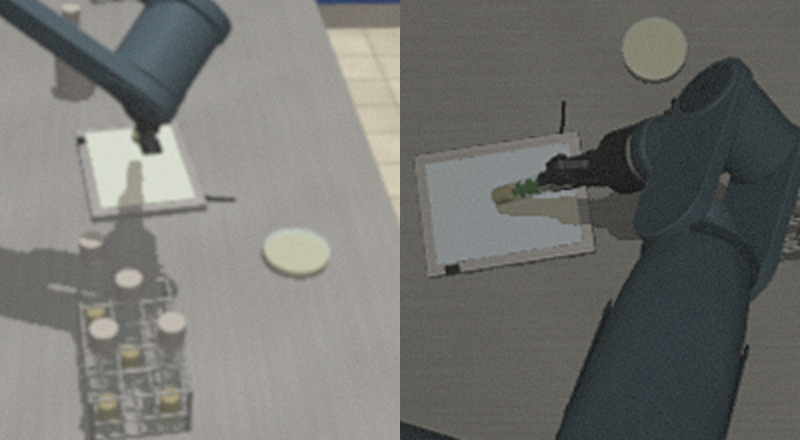

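The right half (top view) shows the tube tilted, its bottom at about (497,195) in the middle of the white field. The left half (side view) shows the four spares still in the rack and the dish at (297,250) and bottle in place. The tube is still, so I hand the job in.

```bash
python3 -c "
from station import bot;print(bot.close_job())"
```

```text
the job is handed in; nothing more can be done
None
```

The job is handed in at about 12 s: by arm pose and camera check, the plantlet tube is held still at 45°, cap up, its bottom rim about 4 cm above the middle of the lit field, with the four spare tubes, dish and bottle seen in place and the forceps never approached.

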